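# Point out the gas cock left open, shut it and point to confirm

### The arm

A 7-joint arm with a two-finger parallel gripper is mounted at the origin on the work surface. World frame = base frame: x ahead of the robot, y to its left, z up, the work surface at z = 0. Lengths are in mm, angles in rad, forces in N, time in s.
With the tool pointing down it reaches from about 425 to 950 mm from the base axis. Payload 4.7 kg.
Tool frame: the origin (TCP) lies between the finger pads; the fingertips stand 22 mm ahead of it and the grasp point (between the pads) lies 3 mm ahead of it; z points along the fingers, y is the direction in which the jaws open and shut (so a half turn about z gives the same grasp; the last joint's range is limited). The gripper opens to 85 mm and grips with 20 to 120 N. Pads are 22 mm wide; open, the fingers measure 114 mm over their backs; the gripper's body (76 mm by 85 mm) begins 54 mm behind the grasp point. The pads swing forward as they close: fully open they stand 13 mm farther back than shut.
Start: joints at [-1.358, 0.469, -0.049, 1.532, 0.024, 1.141, -0.082], TCP at [161.587, 655.39, 253.335] pointing down, gripper open.
Joint ranges: [-2.59, 2.59], [-0.33, 1.99], [-1.39, 1.29], [0.1, 2.45], [-1.04, 4.18], [0.21, 1.99], [-2.66, 2.66]. Speed limits (rad/s): [2.57, 2.57, 3.14, 3.14, 3.14, 3.14, 3.14].

### API

Orientations are given as a unit quaternion [x, y, z, w].
In Python, from rig import robot gives the robot as it stands.
- The arm moves only by the tool jog_arm, never from a script. Its argument "targets" is a list that holds one entry, the list of rows, each a list of 7 numbers: the opening, from 0 (shut) to 1 (fully open), then the shift along the tool's x, y, z in mm, then the turn, a rotation vector about the tool's x, y, z in degrees. In form: [[[grip, x, y, z, wx, wy, wz], ...]]. A call has 1 to 8 rows; each row shifts and turns the commanded pose from where the row before left it, along the tool's axes as they then stand; what a row does not reach is not made up. A row lasts 1/8 s, in which the tool goes at most 62.5 mm and 10.7 degrees, less where a joint would pass 70% of its speed; a pose out of reach is approached as far as the arm can. A call with a gripper value outside its range is refused whole. The fingers move at their own pace and stop on an object; the grip force is fixed at half the most. Time passes only in rows, so rows that do not move let the fingers close. It gives the time, the measured TCP pose, the force and the opening at its end, in the units of the state.
- robot.get_obs(): the state, without advancing time (a new reading comes with each control period).
- robot.snapshot(name): name is "side" or "top"; returns a dict with "frame" (400x640x3 uint8, red, green, blue), "range_z" (400x640 float32, mm along the optical axis (not along the pixel's ray), 0 where there is no reading), "fx", "fy", "cx", "cy" (pixels), "position" and "rotation" of the camera in the world. Camera axes: x right, y up, looking along -z (the intrinsics and any distortion apply to the point x, -y, -z); pixel columns grow to the right and rows downward; lengths in mm; the calibration is good to about 2 mm. A picture is of the moment at which its call begins.
- robot.job_done(): hands the job in, once; it reports no verdict.
The state is a dict: "clock": time; "qpos": joint angles; "joint_vel": joint speeds; "joint_torque": joint torques, N m; "position": TCP position; "orientation": TCP orientation; "ft_force": force on the tool from outside, world axes, zero at the start; "moment": the same for the moment, N m; "width": opening from 0.0 (shut) to 1.0 (fully open).
Only numpy, scipy, OpenCV 4.12 (cv2) and the standard library are available. Lean on these libraries where they do the work, as an engineer would, in place of code of your own. Each camera call takes 0.05 s, during which the arm holds its last target.

### The job

Closing-time gas check: of the three lever cocks in front of the cooker one has been left open, its lever swung round towards you while the levers of the other two lie shut along the header pipe. Point at the open one with your fingertips two or three centimetres above its lever, without touching it, and stay there for two seconds; then push its lever gently round to its stop with the fingers, without gripping it, so that it is fully shut. Last, point at that same cock again in the same way for two seconds to confirm it, and finish still pointing, with the other two cocks and the bottle, bowl and spatula left alone.

Things in the scene. Friction and masses are not known exactly. Their poses are not given: they have to be found in the camera images.
- cooker: Fixed three-ring gas cooker, 760 mm wide, top face 95 mm and pan supports 132 mm above the table, a frying pan on the left ring (to 200 mm), with its gas header pipe (34 mm in diameter, axis 50 mm up, 460 mm long) along its front. Origin on the table under the header's middle; x towards the cooker, y left along the header. The cooker's front is at x = 165 mm, the cocks' stems at x = 75 mm, y = -130, 0 and 130 mm.
- cock_1: One of three equal brass lever cocks in a row on the branch pipes between header and cooker. Fixed. Origin: on its upright stem axis, at the branch pipe's axis, 50 mm above the table; x along the branch towards the cooker, y left along the header. Its lever lies flat above it, underside 45 mm and top face 55 mm above the origin; pipes reach 22 mm above it, the stem (10 mm radius) 44 mm.
- lever_1 (a joint): Angle of the lever of cock_1: 0 = fully shut, at its stop, lever pointing left along the header (cock's +y); 1.571 = fully open, lever pointing towards the robot in line with the branch (cock's -x). It shuts clockwise seen from above, and stays where it is left: about 0.1 N m, some 2 N at the grip.
- grip_1 (a point): Middle of the top face of the black grip of the lever of cock_1, 55 mm out from the stem axis; moves with the lever. The grip is a bar 18 mm wide, 10 mm thick and 60 mm long; the lever ends 85 mm from the stem axis.
- cock_2: One of three equal brass lever cocks in a row on the branch pipes between header and cooker. Fixed. Origin: on its upright stem axis, at the branch pipe's axis, 50 mm above the table; x along the branch towards the cooker, y left along the header. Its lever lies flat above it, underside 45 mm and top face 55 mm above the origin; pipes reach 22 mm above it, the stem (10 mm radius) 44 mm.
- lever_2 (a joint): Angle of the lever of cock_2: 0 = fully shut, at its stop, lever pointing left along the header (cock's +y); 1.571 = fully open, lever pointing towards the robot in line with the branch (cock's -x). It shuts clockwise seen from above, and stays where it is left: about 0.1 N m, some 2 N at the grip.
- grip_2 (a point): Middle of the top face of the black grip of the lever of cock_2, 55 mm out from the stem axis; moves with the lever. The grip is a bar 18 mm wide, 10 mm thick and 60 mm long; the lever ends 85 mm from the stem axis.
- cock_3: One of three equal brass lever cocks in a row on the branch pipes between header and cooker. Fixed. Origin: on its upright stem axis, at the branch pipe's axis, 50 mm above the table; x along the branch towards the cooker, y left along the header. Its lever lies flat above it, underside 45 mm and top face 55 mm above the origin; pipes reach 22 mm above it, the stem (10 mm radius) 44 mm.
- lever_3 (a joint): Angle of the lever of cock_3: 0 = fully shut, at its stop, lever pointing left along the header (cock's +y); 1.571 = fully open, lever pointing towards the robot in line with the branch (cock's -x). It shuts clockwise seen from above, and stays where it is left: about 0.1 N m, some 2 N at the grip.
- grip_3 (a point): Middle of the top face of the black grip of the lever of cock_3, 55 mm out from the stem axis; moves with the lever. The grip is a bar 18 mm wide, 10 mm thick and 60 mm long; the lever ends 85 mm from the stem axis.
- bottle: Bystander: upright amber glass bottle, 60 mm in diameter, 170 mm high, to the left of the header. Origin at the centre of its underside.
- bowl: Bystander: round steel bowl, 124 mm in diameter, 55 mm high, to the right of the header. Origin at the centre of its underside.
- spatula: Bystander: spatula, 280 mm long and under 40 mm high, lying on the table between robot and header, across the robot's front. Its own x runs along it; origin near the middle of its underside.

How it is judged (in metres and radians):
On the way, in this order (a step that is already met when the one before it is completed fails the run):
1. fingertips held still just above the open cock, not touching it, before its lever is moved ((horizontal distance between the grasp point and cock_2 below 0.035 m or horizontal distance between the grasp point and grip_2 below 0.035 m) and z of the grasp point in the frame of cock_2 between 0.079 and 0.135 m and contact force between anything else and cock_2 below 0.1 N and value of joint lever_2 above 0.85 rad), for 1.5 s.
2. the lever of the open cock pushed round to its stop (value of joint lever_2 below 0.1 rad), for 0.1 s.
3. fingertips held just above the same cock again, now shut, not touching it ((horizontal distance between the grasp point and cock_2 below 0.035 m or horizontal distance between the grasp point and grip_2 below 0.035 m) and z of the grasp point in the frame of cock_2 between 0.079 and 0.135 m and contact force between anything else and cock_2 below 0.1 N and value of joint lever_2 below 0.1 rad), for 1.5 s.
At the end, for the whole second after the job is handed in: The cock is shut (within 0.1 rad of its stop) and still pointed at, untouched: grasp point (19 mm behind the tips) within 35 mm sideways of its stem or grip middle, tips 5 to 60 mm above the lever. The other cocks are shut, bystanders within 20 mm of their places (all of step 3 and value of joint each of lever_1, lever_3 below 0.1 rad and distance of each of bottle, bowl, spatula from where it was at the start of the episode below 0.02 m and angle between each of bottle, bowl's own z axis and vertical below 0.2 rad).
It fails at once if a lever pinched or shoved hard (over 20 N from the fingers) (contact force between the fingers and cock_1 above 20 N or contact force between the fingers and cock_2 above 20 N or contact force between the fingers and cock_3 above 20 N).
It fails at once if one of the shut cocks opened (value of joint any of lever_1, lever_3 above 0.15 rad).
It fails at once if a bystander moved or lifted (distance of any of bottle, bowl, spatula from where it was at the start of the episode above 0.02 m).
It also fails if it takes over 48 s, if anything falls off the work surface, if the arm or the gripper's body presses on something with over 40 N, if the wrist force passes 120 N, or if a joint passes its speed limit or range.

## Working session

There is one attempt and no reset: what is moved stays moved. The work goes in short steps, Python scripts to look and compute and a tool call to move; the robot and the scene stay as the last step left them, time stands still between calls to the robot, and variables do not carry over. Pictures are saved under pics/ and viewed, and the job is handed in when it is done.

Besides the shell and the picture viewer there is one more tool, called as name(argument=value, ...) on one line, values as JSON. jog_arm: Moves the arm, as the interface text tells. Its arguments: {"type":"object","properties":{"targets":{"type":"array"}},"required":["targets"]}

```bash
mkdir -p pics; cat > h.py <<'E'
import numpy as np,cv2
from rig import robot
def world(s,us,vs,z=None):
    out=[]
    R=np.array(s["rotation"]);
    if R.shape!=(3,3):
        from scipy.spatial.transform import Rotation
        R=Rotation.from_quat(R.ravel()).as_matrix()
    for u,v in zip(us,vs):
        d=z if z is not None else s["range_z"][int(v),int(u)]
        p=np.array([(u-s["cx"])/s["fx"]*d,-(v-s["cy"])/s["fy"]*d,-d])
        out.append(R@p+np.array(s["position"]))
    return np.array(out)
E
python3 - <<'E'
from h import *
import pickle
print(robot.get_obs())
for n in("top","side"):
    s=robot.snapshot(n); pickle.dump(s,open(n+".pkl","wb"))
    print(n,{k:v for k,v in s.items() if k not in("frame","range_z")})
    cv2.imwrite(f"pics/{n}0.png",s["frame"][:,:,::-1])
E
```

```text
{'clock': 0.0, 'qpos': array([-1.35790506,  0.46945125, -0.04857599,  1.5337089 ,  0.02410351,
        1.14101692, -0.08227969]), 'joint_vel': array([-0.0006637 , -0.00121762, -0.00036689,  0.00083288, -0.00027566,
       -0.00155987,  0.00185007]), 'joint_torque': array([ 1.25708957e-04, -5.10305250e+01, -4.69402748e-02, -2.37718302e+01,
        1.05508271e-02,  7.69740203e-03,  4.97420729e-06]), 'position': array([161.49160602, 654.82673186, 252.24837711]), 'orientation': array([ 1.20583008e-01,  9.92702745e-01, -9.96349738e-04, -7.73797739e-05]), 'ft_force': array([ 0.90598253, -0.98443535, -0.32391909]), 'moment': array([0.0016905 , 0.00479145, 0.00370544]), 'width': 0.9989288868687489}
top {'fx': 380.22578991229653, 'fy': 380.22578991229653, 'cx': 322.61296734156855, 'cy': 199.4388650028122, 'position': array([ 287.86624941,   18.00409576, 1013.25954212]), 'rotation': array([ 0.07803442, -0.07136131, -0.66178875,  0.74219529])}
side {'fx': 409.6822157435244, 'fy': 409.6822157435244, 'cx': 319.48151818239154, 'cy': 201.00618380766068, 'position': array([  46.86835673, -604.72960196,  631.85973566]), 'rotation': array([ 0.43554485, -0.13674176, -0.25889364,  0.85122057])}
```

View pics/top0.png

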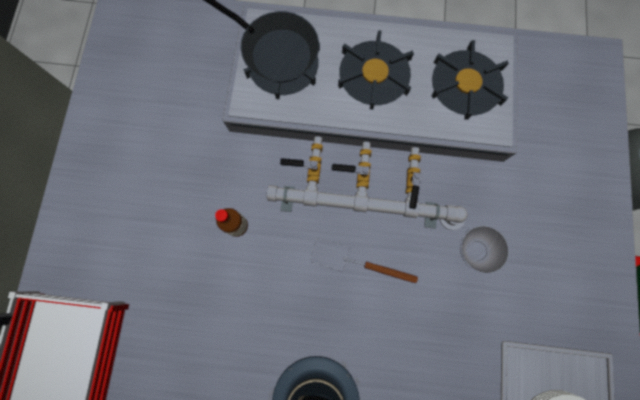

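View pics/side0.png

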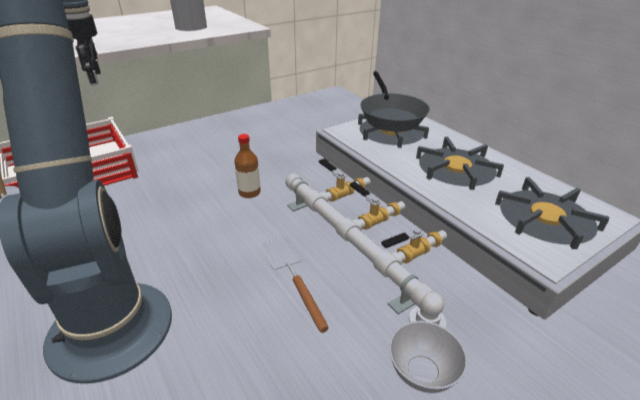

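The right-hand cock's lever, at pixel (414,197) in the top view, points towards the robot. The other two levers, at (291,162) and (343,168), lie along the header. Next I'll measure positions.

```bash
python3 - <<'E'
from h import *
import pickle
s=pickle.load(open("top.pkl","rb"))
f=s["frame"];im=f[120:220,260:480]
cv2.imwrite("pics/crop.png",cv2.resize(im[:,:,::-1],None,fx=3.6,fy=3.6,interpolation=cv2.INTER_CUBIC))
dark=((f.max(2)<60)).astype(np.uint8); dark[:150]=0; dark[215:]=0; dark[:,:270]=0;dark[:,470:]=0
n,l,st,c=cv2.connectedComponentsWithStats(dark)
H,W=s["range_z"].shape
U,V=np.meshgrid(np.arange(W),np.arange(H))
def cloud(m):
    v,u=np.nonzero(m); return world(s,u,v)
for i in range(1,n):
    if st[i,4]<20: continue
    P=cloud(l==i); P=P[P[:,2]>90]
    if len(P)<5: continue
    q=P[:,:2]-P[:,:2].mean(0); w=np.linalg.svd(q)[2][0]
    print(c[i],st[i],P.mean(0),np.median(P[:,2]),np.degrees(np.arctan2(w[1],w[0])),np.ptp(q@w))
# header: z 45..75 in band
sub=np.zeros((H,W),bool); sub[175:230,265:470]=1
P=cloud(sub&(s["range_z"]>0)); P=P[(P[:,2]>58)&(P[:,2]<80)]
print(len(P),P[:,2].max())
l=cv2.fitLine(P[:,:2].astype(np.float32),cv2.DIST_HUBER,0,.01,.01).ravel();print(l,np.degrees(np.arctan2(l[1],l[0])))
q=(P[:,:2]-l[2:])@l[:2];print(l[2:]+l[:2]*q.min(),l[2:]+l[:2]*q.max())
# cooker front edge
for u in range(250,500,40):
    col=world(s,[u]*40,range(110,150)); k=np.where(col[:,2]>85)[0].max(); print(u,col[k])
for u,v in [(316,163),(316,170),(364,170),(364,178),(414,175),(414,182),(391,270),(330,250),(484,250),(228,217)]: print(u,v,world(s,[u],[v]))
E
```

```text
[291.4375    162.0859375] [281 159  22   7 128] [565.8663793  125.15328265 112.29805725] 105.3191760081566 -151.09236569700573 315.6026313994462
[343.18461538 167.68461538] [332 164  23   8 130] [568.21263574  -3.76108695 105.58493338] 105.70141446878483 -89.3294906756541 55.390319054350776
[413.79850746 196.35074627] [410 186   9  22 134] [ 513.87459452 -181.6343086   111.93506567] 105.36207601644458 147.07438138978824 327.0143735483082
2914 78.87659298174788
[ 6.282602e-03  9.999803e-01  4.955481e+02 -6.959632e+01] 89.64003
[ 493.92474892 -327.97887757] [497.13095212 182.34152129]
250 [657.83041741 247.57171634  88.44541757]
290 [657.00756179 143.00698049  86.099821  ]
330 [656.99458198  38.66111944  88.58227262]
370 [657.55743199 -64.83222883  89.60304662]
410 [ 657.04850758 -168.68236511   86.50449101]
450 [ 656.95090779 -270.75724839   89.17901238]
490 [ 661.79707466 -368.40578042   99.51558009]
316 163 [[573.25217906  64.93377569 103.30935458]]
316 170 [[563.47813247  64.18557405  75.06091845]]
364 170 [[568.11418484 -55.73477181 105.80502601]]
364 178 [[558.60597335 -60.80642379  67.43906929]]
414 175 [[ 571.0955784  -181.1134722   100.62289845]]
414 182 [[ 552.90467996 -182.1176018   101.27197019]]
391 270 [[ 336.19628109 -155.99591316   20.30885546]]
330 250 [[370.61549278   5.13122672   1.93099495]]
484 250 [[ 416.71405816 -398.61989661    5.30116702]]
228 217 [[407.25439624 249.22547111 146.04406845]]
```

View pics/crop.png

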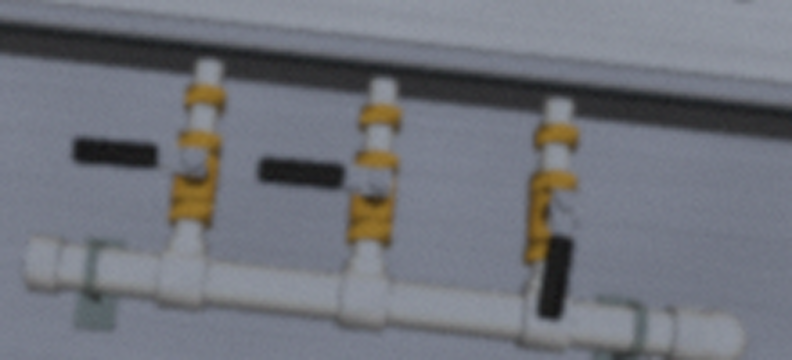

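```bash
python3 - <<'E'
from h import *
import pickle
s=pickle.load(open("top.pkl","rb"))
f=s["frame"];dark=((f.max(2)<70)).astype(np.uint8); dark[:150]=0; dark[215:]=0; dark[:,:270]=0;dark[:,470:]=0
n,l,st,c=cv2.connectedComponentsWithStats(dark)
R=None
for i in range(1,n):
    if st[i,4]<20: continue
    v,u=np.nonzero(l==i); P=world(s,u,v); P=P[abs(P[:,2]-105)<5]
    (cx,cy),wh,a=cv2.minAreaRect(P[:,:2].astype(np.float32)); print(P.mean(0),(cx,cy),wh,a,len(P))
from scipy.spatial.transform import Rotation as Ro
from rig import robot
o=robot.get_obs();print(Ro.from_quat(o["orientation"]).as_matrix().round(3))
E
```

```text
[nan nan nan] (0.0, 0.0) (0.0, 0.0) 0.0 0
[568.19625409 125.61349613 105.17411129] (569.038330078125, 125.05323028564453) (16.63326644897461, 55.899051666259766) 3.0040924549102783 133
[568.25935853  -3.3880902  105.44697373] (568.2267456054688, -3.4117393493652344) (16.182966232299805, 55.98862075805664) 0.6522699594497681 144
[ 515.70411332 -183.18230975  105.0994815 ] (516.08837890625, -183.53018188476562) (16.394439697265625, 57.75636291503906) 85.81641387939453 147
[[-0.971  0.239 -0.   ]
 [ 0.239  0.971 -0.002]
 [-0.    -0.002 -1.   ]]<stdin>:10: RuntimeWarning: Mean of empty slice.
  ret = um.true_divide(
```

jog_arm(targets=[[[0,0,0,-25,0,0,-6.9],[0,0,0,-25,0,0,-6.9],[0,-40,-38,0,0,0,0],[0,-40,-38,0,0,0,0],[0,-40,-38,0,0,0,0],[0,-40,-38,0,0,0,0],[0,-40,-38,0,0,0,0],[0,-40,-38,0,0,0,0]]])

```text
clock: 1.1
position: [402.4, 425.6, 303.0]
orientation: [0.0, 1.0, -0.0, -0.0]
ft_force: [0.0, 0.3, 0.5]
width: 0.001
```

jog_arm(targets=[[[0,-40,-40,0,0,0,0],[0,-40,-40,0,0,0,0],[0,-20,-50,0,0,0,0],[0,-20,-50,0,0,0,0],[0,-20,-50,0,0,0,0],[0,-15,-50,0,0,0,0],[0,-10,-50,0,0,0,0],[0,0,-50,0,0,0,0]]])

```text
clock: 2.1
position: [566.2, 45.2, 302.8]
orientation: [0.001, 1.0, -0.0, -0.0]
ft_force: [0.5, 0.1, -0.7]
width: 0.001
```

jog_arm(targets=[[[0,0,-50,0,0,0,0],[0,10,-50,0,0,0,0],[0,20,-50,0,0,0,0],[0,20,-50,0,0,0,0],[0,15,-40,20,0,0,0],[0,0,0,40,0,0,0],[0,0,0,40,0,0,0],[0,0,0,0,0,0,0]]])

```text
clock: 3.1
position: [498.6, -192.1, 200.5]
orientation: [0.001, 1.0, 0.001, -0.004]
ft_force: [-0.2, -0.5, 0.5]
width: 0.001
```

jog_arm(targets=[[[0,-17,8,20,0,0,0],[0,0,0,20,0,0,0],[0,0,0,6,0,0,0],[0,0,0,0,0,0,0]]])

```text
clock: 3.6
position: [518.2, -185.2, 158.2]
orientation: [0.001, 1.0, -0.0, 0.001]
ft_force: [-0.1, 0.4, -0.3]
width: 0.004
```

```bash
python3 - <<'E'
from h import *
o=robot.get_obs();print(o["position"],o["clock"],o["ft_force"])
for n in("side","top"):
    s=robot.snapshot(n)
    c=s["frame"][130:300,300:520] if n=="side" else s["frame"][120:240,320:500]
    cv2.imwrite(f"pics/{n}1.png",cv2.resize(c[:,:,::-1],None,fx=3.4,fy=3.4,interpolation=cv2.INTER_CUBIC))
    if n=="side":
        H,W=s["range_z"].shape
        U,V=np.meshgrid(np.arange(W),np.arange(H)); P=world(s,U.ravel(),V.ravel())
        k=(abs(P[:,0]-516)<25)&(abs(P[:,1]+184)<30)&(P[:,2]>112)&(P[:,2]<200)
        Q=P[k]; print(len(Q),np.sort(Q[:,2])[:10]); 
        for a in range(110,200,5):
            q=Q[(Q[:,2]>=a)&(Q[:,2]<a+5)]
            if len(q): print(a,len(q),q.min(0).round(),q.max(0).round())
E
```

```text
[ 518.21931175 -185.20331954  158.20263286] 3.6 [-0.10005806  0.44379432 -0.29880565]
459 [136.46025746 137.48116458 137.98494151 138.2533296  139.92348975
 139.96419971 140.01113659 140.15241767 140.84279001 141.08234476]
135 6 [ 506. -192.  136.] [ 513. -179.  140.]
140 23 [ 504. -197.  140.] [ 523. -173.  145.]
145 29 [ 506. -199.  145.] [ 523. -173.  150.]
150 31 [ 505. -199.  150.] [ 522. -172.  155.]
155 34 [ 505. -200.  155.] [ 523. -171.  160.]
160 37 [ 505. -200.  160.] [ 522. -174.  165.]
165 25 [ 504. -199.  165.] [ 519. -171.  170.]
170 23 [ 504. -198.  170.] [ 514. -179.  174.]
175 24 [ 503. -201.  175.] [ 510. -166.  180.]
180 47 [ 503. -213.  180.] [ 512. -157.  185.]
185 76 [ 502. -214.  185.] [ 526. -154.  190.]
190 62 [ 503. -214.  190.] [ 529. -154.  195.]
195 42 [ 502. -214.  195.] [ 531. -155.  200.]
```

View pics/side1.png

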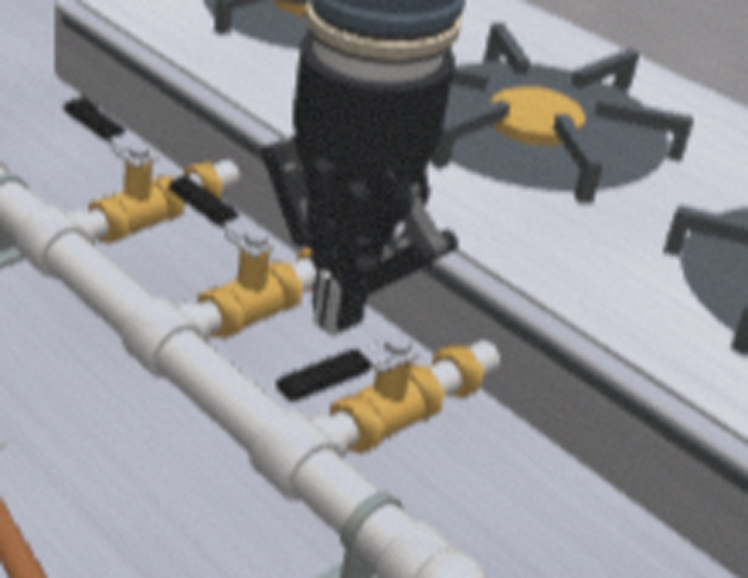

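View pics/top1.png

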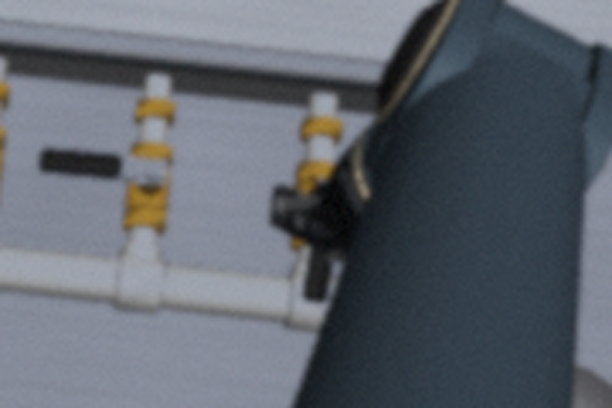

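Seen from the side, the tips are at z ≈ 136 (TCP − 22), about 31 mm above the right-hand cock's lever. I'll go down 6 mm and hold.

jog_arm(targets=[[[0,0,0,6,0,0,0],[0,0,0,0,0,0,0],[0,0,0,0,0,0,0],[0,0,0,0,0,0,0],[0,0,0,0,0,0,0],[0,0,0,0,0,0,0],[0,0,0,0,0,0,0],[0,0,0,0,0,0,0]]])

```text
clock: 4.7
position: [517.8, -185.0, 151.2]
orientation: [0.001, 1.0, 0.0, -0.0]
ft_force: [0.1, 0.1, -0.2]
width: 0.0
```

jog_arm(targets=[[[0,0,0,0,0,0,0],[0,0,0,0,0,0,0],[0,0,0,0,0,0,0],[0,0,0,0,0,0,0],[0,0,0,0,0,0,0],[0,0,0,0,0,0,0],[0,0,0,0,0,0,0],[0,0,0,0,0,0,0]]])

```text
clock: 5.7
position: [517.8, -184.9, 151.3]
orientation: [0.0, 1.0, 0.0, -0.0]
ft_force: [-0.4, -0.6, 0.1]
width: -0.001
```

jog_arm(targets=[[[0,0,0,0,0,0,0],[0,0,0,0,0,0,0],[0,0,0,0,0,0,0],[0,0,0,0,0,0,0]]])

```text
clock: 6.2
position: [517.8, -185.0, 151.2]
orientation: [0.0, 1.0, 0.0, -0.0]
ft_force: [0.5, -1.3, -0.4]
width: -0.002
```

jog_arm(targets=[[[0,5,-20,-5,0,0,0],[0,5,-22,0,0,0,0],[0,0,0,15,0,0,0],[0,0,0,15,0,0,0],[0,0,0,15,0,0,0],[0,0,0,0,0,0,0]]])

```text
clock: 6.95
position: [506.9, -225.6, 109.3]
orientation: [-0.0, 1.0, 0.001, -0.002]
ft_force: [-0.3, 0.5, 0.1]
width: 0.001
```

```bash
python3 - <<'E'
from h import *
s=robot.snapshot("side")
c=s["frame"][130:300,300:520]
cv2.imwrite(f"pics/side2.png",cv2.resize(c[:,:,::-1],None,fx=3.4,fy=3.4,interpolation=cv2.INTER_CUBIC))
o=robot.get_obs();print(o["position"],o["clock"],o["ft_force"])
E
```

```text
[ 507.47416314 -226.14801608  110.24698417] 7.0 [ 0.17846592  0.61237995 -0.27994226]
```

View pics/side2.png

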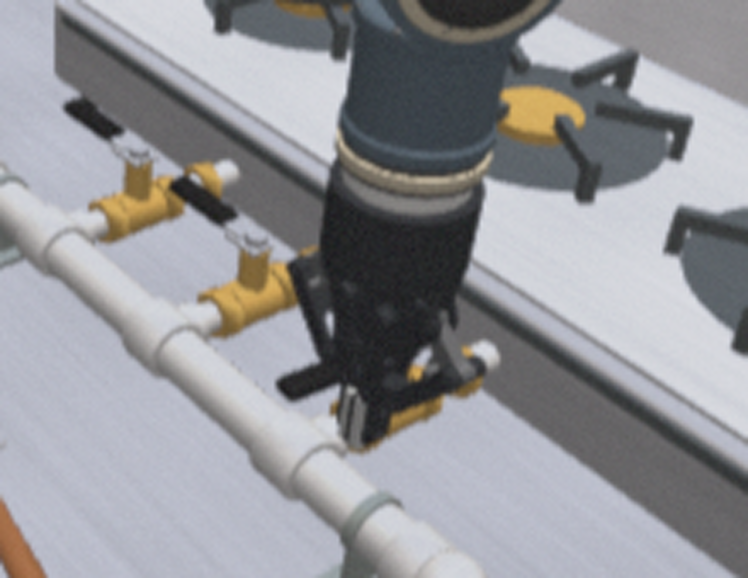

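The shut fingers are at about (360,430) in the crop. They are right of the open lever, clear of it, with the tips just below its underside. Next I'll push.

jog_arm(targets=[[[0,0,8,0,0,0,0],[0,0,8,0,0,0,0],[0,1,5,0,0,0,0],[0,1,5,0,0,0,0],[0,1,5,0,0,0,0],[0,0,5,0,0,0,0]]])

```text
clock: 7.75
position: [504.8, -191.0, 111.4]
orientation: [0.001, 1.0, -0.0, 0.0]
ft_force: [0.7, -3.0, 0.3]
width: -0.002
```

jog_arm(targets=[[[0,0,5,0,0,0,0],[0,0,6,0,0,0,0],[0,-1,6,0,0,0,0],[0,-1,6,0,0,0,0],[0,-3,6,0,0,0,0],[0,-3,6,0,0,0,0],[0,-3,6,0,0,0,0]]])

```text
clock: 8.62
position: [515.9, -149.4, 111.2]
orientation: [0.0, 1.0, 0.0, -0.0]
ft_force: [-0.3, -1.2, -0.5]
width: -0.001
```

jog_arm(targets=[[[0,-4,3,0,0,0,0],[0,-4,3,0,0,0,0],[0,-4,3,0,0,0,0],[0,-4,2,0,0,0,0],[0,-4,3,0,0,0,0],[0,-4,2,0,0,0,0],[0,-4,2,0,0,0,0]]])

```text
clock: 9.5
position: [544.2, -132.2, 111.3]
orientation: [0.001, 1.0, -0.0, 0.0]
ft_force: [-0.8, -1.4, 0.0]
width: 0.006
```

```bash
python3 - <<'E'
from h import *
for n in("side","top"):
    s=robot.snapshot(n)
    c=s["frame"][130:300,300:520] if n=="side" else s["frame"][120:240,320:500]
    cv2.imwrite(f"pics/{n}3.png",cv2.resize(c[:,:,::-1],None,fx=3.4,fy=3.4,interpolation=cv2.INTER_CUBIC))
o=robot.get_obs();print(o["position"],o["clock"],o["ft_force"])
E
```

```text
[ 544.69470776 -131.62434955  111.35553658] 9.6 [ 0.16134585 -0.36616622 -0.14178781]
```

View pics/side3.png

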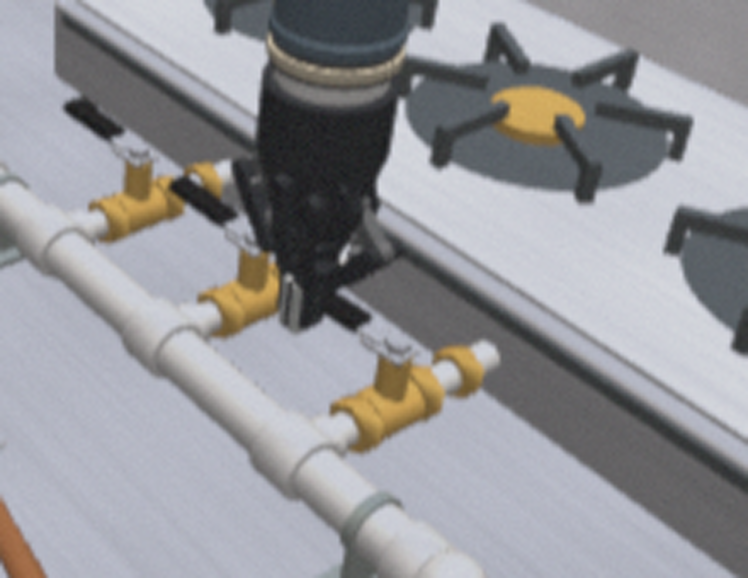

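View pics/top3.png

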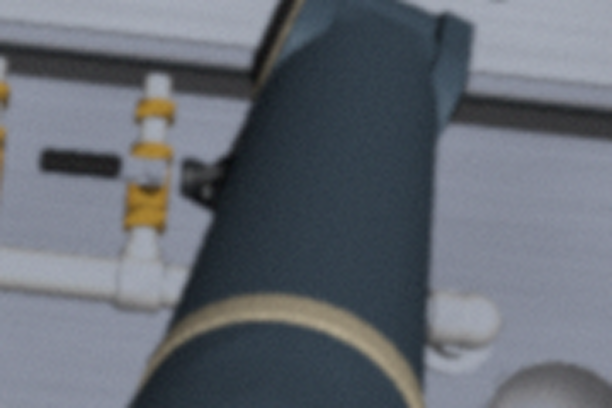

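The lever now lies almost along the header, with a few millimetres left. I'll finish with small steps and watch the force.

jog_arm(targets=[[[0,-2,1,0,0,0,0],[0,-2,0,0,0,0,0],[0,-1,0,0,0,0,0],[0,0,0,0,0,0,0]]])

```text
clock: 10.1
position: [549.0, -130.6, 111.3]
orientation: [0.0, 1.0, 0.0, 0.0]
ft_force: [-1.5, 0.4, 0.8]
width: 0.002
```

jog_arm(targets=[[[0,-1,0,0,0,0,0],[0,0,0,0,0,0,0]]])

```text
clock: 10.35
position: [549.9, -130.7, 111.2]
orientation: [0.0, 1.0, 0.0, -0.0]
ft_force: [-2.1, 1.0, 1.1]
width: 0.001
```

jog_arm(targets=[[[0,-1,0,0,0,0,0],[0,0,0,0,0,0,0]]])

```text
clock: 10.6
position: [550.9, -130.8, 111.2]
orientation: [0.0, 1.0, 0.0, -0.0]
ft_force: [-1.8, -0.0, 0.4]
width: 0.004
```

```bash
python3 - <<'E'
from h import *
o=robot.get_obs();print(o["position"],o["clock"],o["ft_force"])
s=robot.snapshot("side");c=s["frame"][130:300,300:520]
cv2.imwrite(f"pics/side4.png",cv2.resize(c[:,:,::-1],None,fx=3.4,fy=3.4,interpolation=cv2.INTER_CUBIC))
for _ in range(3): print(robot.get_obs()["ft_force"])
E
```

```text
[ 550.85254369 -130.78443712  111.167237  ] 10.6 [-1.76423835 -0.04166947  0.3909284 ]
[-1.5967568   0.87134335  0.23905122]
[-1.5967568   0.87134335  0.23905122]
[-1.5967568   0.87134335  0.23905122]
```

View pics/side4.png

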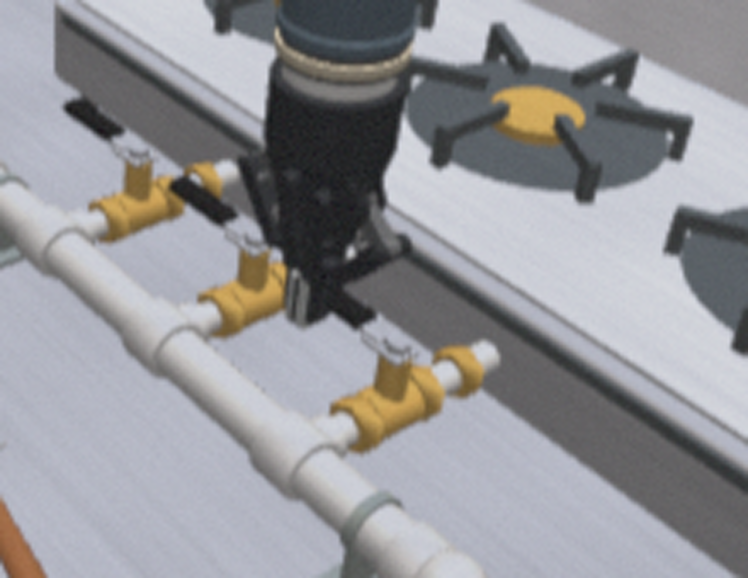

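jog_arm(targets=[[[0,-1,0,0,0,0,0],[0,0,0,0,0,0,0]]])

```text
clock: 10.9
position: [551.3, -130.9, 111.1]
orientation: [0.001, 1.0, 0.0, -0.001]
ft_force: [-3.5, 1.7, 0.9]
width: 0.001
```

jog_arm(targets=[[[0,-1,0,0,0,0,0],[0,0,0,0,0,0,0]]])

```text
clock: 11.15
position: [551.3, -130.9, 111.1]
orientation: [0.001, 1.0, 0.0, -0.002]
ft_force: [-6.4, 1.8, 3.8]
width: -0.001
```

The arm has stalled at x = 551.3 and the force has risen to about 6 N, so the lever is on its stop. I'll back off, rise and point again.

jog_arm(targets=[[[0,6,0,0,0,0,0],[0,12,0,0,0,0,0],[0,0,0,-30,0,0,0],[0,0,0,-35,0,0,0],[0,0,0,0,0,0,0]]])

```text
clock: 11.78
position: [536.6, -131.8, 179.2]
orientation: [0.001, 1.0, -0.0, 0.004]
ft_force: [0.7, 0.6, -1.2]
width: -0.003
```

```bash
python3 - <<'E'
from h import *
o=robot.get_obs();print(o["position"],o["clock"],o["ft_force"])
s=robot.snapshot("side");c=s["frame"][130:300,300:520]
cv2.imwrite(f"pics/side5.png",cv2.resize(c[:,:,::-1],None,fx=3.4,fy=3.4,interpolation=cv2.INTER_CUBIC))
f=s["frame"]; H,W=s["range_z"].shape
U,V=np.meshgrid(np.arange(W),np.arange(H)); P=world(s,U.ravel(),V.ravel())
d=(f.max(2)<80).ravel()
for y0 in (-188,-58,72):
    k=d&(abs(P[:,2]-104)<5)&(P[:,1]>y0+20)&(P[:,1]<y0+90)&(abs(P[:,0]-565)<30)
    Q=P[k]; 
    if len(Q)>5: print(y0,len(Q),Q.mean(0),cv2.minAreaRect(Q[:,:2].astype(np.float32)), cv2.fitLine(Q[:,:2].astype(np.float32),cv2.DIST_HUBER,0,.01,.01).ravel())
E
```

```text
[ 536.58612961 -131.77887328  179.15596114] 11.775 [ 0.71313435  0.59757213 -1.20966507]
-188 154 [ 567.01802359 -136.2373126   103.6611869 ] ((568.2997436523438, -135.23033142089844), (19.06612205505371, 56.124412536621094), 0.06046554818749428) [ 6.2437407e-03 -9.9998051e-01  5.6649451e+02 -1.3609958e+02]
-58 112 [566.11595573  -6.50118139 103.63347525] ((567.4776000976562, -5.503082275390625), (17.61231803894043, 56.39108657836914), 4.842448711395264) [ 6.0553275e-02 -9.9816495e-01  5.6520044e+02 -6.8700452e+00]
72 88 [565.67128142 123.08282829 103.7490914 ] ((566.3696899414062, 123.52212524414062), (54.66549301147461, 18.02965545654297), 89.33780670166016) [ 4.8028655e-02 -9.9884593e-01  5.6532764e+02  1.2293238e+02]
```

View pics/side5.png

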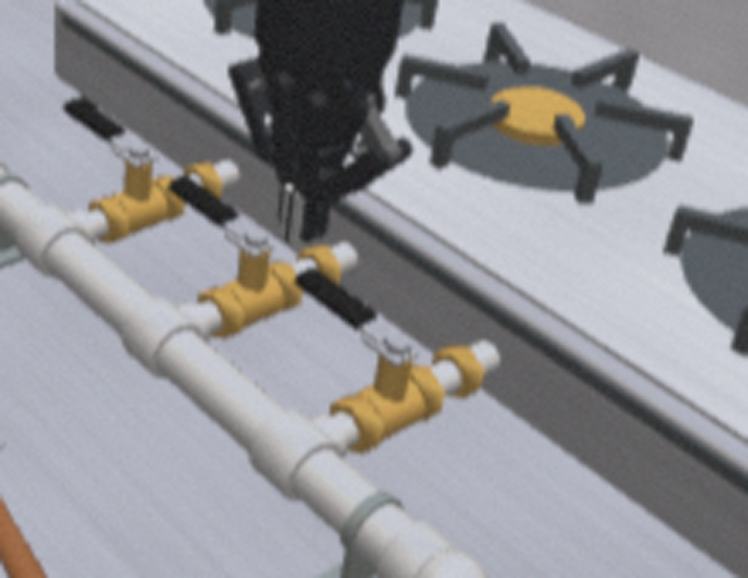

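The right-hand lever, from (300,275) to (370,325) in the crop, is now parallel to the other two. Its grip is at about (568,−135).

jog_arm(targets=[[[0,-16,-3,0,0,0,0],[0,-16,0,0,0,0,0],[0,0,0,15,0,0,0],[0,0,0,10,0,0,0],[0,0,0,0,0,0,0],[0,0,0,0,0,0,0],[0,0,0,0,0,0,0],[0,0,0,0,0,0,0]]])

```text
clock: 12.82
position: [567.0, -134.0, 151.7]
orientation: [0.0, 1.0, 0.0, 0.0]
ft_force: [0.4, -0.7, -0.4]
width: 0.005
```

jog_arm(targets=[[[0,0,0,0,0,0,0],[0,0,0,0,0,0,0],[0,0,0,0,0,0,0],[0,0,0,0,0,0,0],[0,0,0,0,0,0,0],[0,0,0,0,0,0,0],[0,0,0,0,0,0,0],[0,0,0,0,0,0,0]]])

```text
clock: 13.82
position: [566.9, -134.0, 151.3]
orientation: [0.0, 1.0, 0.0, 0.0]
ft_force: [-0.4, 0.9, 0.3]
width: 0.0
```

jog_arm(targets=[[[0,0,0,0,0,0,0],[0,0,0,0,0,0,0],[0,0,0,0,0,0,0],[0,0,0,0,0,0,0],[0,0,0,0,0,0,0],[0,0,0,0,0,0,0],[0,0,0,0,0,0,0],[0,0,0,0,0,0,0]]])

```text
clock: 14.82
position: [566.8, -134.0, 151.2]
orientation: [0.0, 1.0, 0.0, -0.0]
ft_force: [0.4, -0.3, 0.0]
width: -0.0
```

```bash
python3 - <<'E'
from h import *
s=robot.snapshot("side")
o=robot.get_obs();print(o["position"],o["clock"],o["ft_force"])
cv2.imwrite(f"pics/side6.png",s["frame"][:,:,::-1])
E
```

```text
[ 566.84521061 -133.98678449  151.2485623 ] 14.875 [ 0.29207553 -0.09941354 -0.40917711]
```

View pics/side6.png

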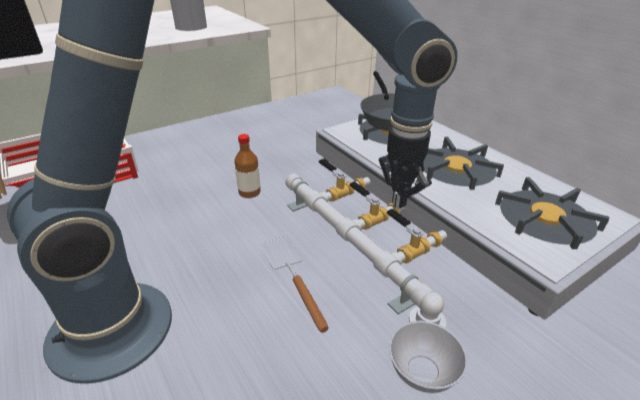

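The fingertips hover over the shut lever at about (400,208). The bottle (247,170), spatula (305,295) and bowl (428,357) are where they started. I'll hand in.

```bash
python3 -c "
from rig import robot
print(robot.job_done())"
```

```text
the job is handed in; nothing more can be done
None
```

The open cock was the right-hand one as seen from the robot, and it is now shut. I handed the job in with the arm still pointing at it, at about 15 s on the clock.

- **First pointing:** I held the closed fingertips about 24 mm above the open lever for over 2 s. No contact showed in the force reading.
- **Shutting:** I pushed the lever round from the side with the fingers closed, at 1–3 N. At the stop the arm stalled and the force reading rose to about 6 N. The camera then showed the lever parallel to the other two.
- **Second pointing:** I held about 24 mm above the shut lever's grip, 1–2 mm off its measured centre, for over 2 s. The force reading was again only noise.

In the last picture the bottle, bowl and spatula look unmoved and the other two levers are still shut. I judged the bystanders by eye and did not measure their positions again. I identified the cock only from the pictures, since its number isn't marked in the scene. No check failed or disagreed.

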